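# Set a fingerboard blank out over the sawing block

### The job

Slide the brass stop bolt by its black knob fully open to its end stop, then slide the dark fingerboard blank straight out past the edge of the sawing block, keeping it flat on the block, until its leading end is level with the red pointer of the gauge. More than half of it then hangs over the edge, so finish while still holding the blank so that it cannot tip: do not let go of it. Leave the little plane, the jar and the chisel where they are.

Things in the scene. Friction and masses are not known exactly. Their poses are not given: they have to be found in the camera images.
- block_edge (a point): Middle of the outer top edge of the pale wooden sawing block, in line with the blank; z is the block's flat top, 60 mm above the bench. Axes are those of the block: +y is straight outward over the edge (the way the blank has to go), +x is the way the stop bolt opens, z up. The block is fixed, 400 mm long along y (all of it on the -y side of this point) and its top reaches from x = -85 to x = +150 mm.
- stop (a joint): Opening of the brass stop bolt that lies across the blank's path on top of the block, 8 to 24 mm in from the outer edge: 0 closed, 0.070 m at its end stop = fully open. It slides along the block's +x with about 2 N of friction and stays where it is left. The bar is 90 x 16 mm, 14 mm high; when open it is 42 mm or more clear of the path's middle line.
- stop_knob (a point): Centre of the bare part of the bolt's upright black knob: 16 mm in diameter, from 14.5 to 46.5 mm above the block's top (this point 32 mm above it). It moves with the bolt; closed it lies 35 mm to +x of the path's middle line. Axes as the block's. Low steel strips 8 mm high flank the bar on the +x side, and a steel end block 14 mm high stands at its far end.
- blank_center (a point): Centre of the loose dark fingerboard blank, an even bar 46 mm wide (its x), 310 mm long (its y, +y towards the leading end), 16 mm thick, both ends sealed with white wax, about 0.18 to 0.35 kg. It lies flat on the block, its leading end 8 to 40 mm short of the bolt, so this point is 8 mm above the block's top.
- blank_end (a point): Middle of the blank's leading end face (8 mm above its underside, 155 mm along +y from its centre). Axes as the blank's.
- gauge_mark (a point): Tip, on its middle line, of the flat tapered red pointer (38 mm long, 8 mm high, 6 mm wide at the tip) on the fixed steel gauge stand on the bench beyond the block's edge. The tip faces the blank's path from its +x side, 45 mm from the path's middle line, 12 mm above the block's top, 170 to 205 mm out from the edge. Axes as the block's: the blank's end must come to the same y.
- plane: Bystander: small brass thumb plane 26 x 75 mm, 26 mm high, standing on the block to the +x side of the blank. Origin under its centre.
- jar: Bystander: amber jar with black lid, 60 mm in diameter, 85 mm high, on the bench beyond the block. Origin under its centre.
- chisel: Bystander: chisel about 220 mm long with a pale wooden handle, 22 mm high, lying on the bench beyond the block. Origin at its underside near the middle.
Things that resemble listed ones, but are neither listed nor needed, are in the scene too. What is meant by the part that bears gauge_mark is not brown, and is the larger of those in its own colour.

How it is judged:
By the outcome, as a careful person would: the job done as asked, in the order asked, and still so for the second after the job is handed in, while the arm keeps its last pose, push and grip.
It also fails if it takes over 54 s, if anything falls off the work surface, if the arm or the gripper's body presses on something with over 40 N, if the wrist force passes 120 N, or if a joint passes its speed limit or range.

### The arm

A 6-joint arm with a two-finger parallel gripper is mounted at the origin on the work surface. World frame = base frame: x ahead of the robot, y to its left, z up, the work surface at z = 0. Lengths are in m, angles in rad, forces in N, time in s.
With the tool pointing down it reaches from about 0.375 to 0.9 m from the base axis. Payload 3.1 kg.
Tool frame: the origin (TCP) lies on the centre line of the jaws, within the pads' length; the fingertips stand 11 mm ahead of it and the grasp point (between the pads) lies 8 mm behind it; x points along the fingers, y is the direction in which the jaws open and shut, and the axes are right-handed (so a half turn about x gives the same grasp; the last joint's range is limited). The gripper opens to 87 mm and grips with 3 to 60 N. Pads are 19 mm wide; open, the fingers measure 117 mm over their backs; the gripper's body (75 mm by 190 mm) begins 51 mm behind the grasp point.
Start: joints at [-1.452, 0.527, 1.433, -0, 1.181, -0.178], TCP at [0.183, -0.598, 0.234] pointing down, gripper open.
Joint ranges: [-3.08, 3.08], [-0.75, 2.2], [0.22, 2.44], [-1.43, 4.57], [0, 2.65], [-2.85, 2.85]. Speed limits (rad/s): [2.79, 2.79, 3.14, 3.14, 3.14, 3.14].

### API

Orientations are given as a unit quaternion [x, y, z, w].
In Python, from rig import robot, camera, camera_info gives the robot as it stands.
- The arm moves only by the shell command python3 -m inch 'ROWS' [FORCE]. ROWS is JSON, a list that holds one entry, the list of rows, each a list of 5 numbers: the shift along the tool's x, y, z in cm, then the turn about the tool's x in rad, then the opening, from 0 (shut) to 1 (fully open). A call has 1 to 8 rows; each row shifts and turns the pose as measured when the row begins, along the tool's axes as they then stand; what a row does not reach is not made up. A row lasts 1/12 s, in which the tool goes at most 41.7 mm and 7.16 degrees, less where a joint would pass 70% of its speed; a pose out of reach is approached as far as the arm can. A call with a gripper value outside its range is refused whole. The fingers move at their own pace and stop on an object; FORCE is the grip in N (left out, the last holds). Time passes only in rows, so rows that do not move let the fingers close. It gives the time, the measured TCP pose, the force and the opening at its end, in the units of the state.
- robot.get_obs(): the state, without advancing time (a new reading comes with each control period).
- camera(name): name is "scene" or "top" or "wrist"; returns the picture (420x560x3 uint8, red, green, blue); there is no depth.
- camera_info(name): a dict with "camera_matrix" (3x3 intrinsics, pixels), "rvec" (rotation vector, rad) and "tvec" (3), from world to camera coordinates, as OpenCV has them. Camera axes: x right, y down, z forward; pixel columns grow to the right and rows downward; lengths in m; the calibration is good to about 2 mm. The wrist camera is an equidistant fisheye: a pixel r from the principal point sees the ray r / f radians off the axis. A picture is of the moment at which its call begins: read the wrist's pose just before it. camera_info takes no time and is no camera call; for the wrist camera it gives the pose at the moment of the call.
- robot.hand_in(): hands the job in, once; it reports no verdict.
The state is a dict: "time": time; "q": joint angles; "joint_velocities": joint speeds; "joint_torque": joint torques, N m; "position": TCP position; "tool_rot": TCP orientation; "ft_force": force on the tool from outside, world axes, zero at the start; "moment": the same for the moment, N m; "grip_width": finger opening in m.
Only numpy, scipy, OpenCV 4.12 (cv2) and the standard library are available. Lean on these libraries where they do the work, as an engineer would, in place of code of your own. Each camera call takes 0.05 s, during which the arm holds its last target. There are 200 camera calls.

## Working session

There is one attempt and no reset: what is moved stays moved. The work goes in short steps, Python scripts to look and compute and a shell command to move; the robot and the scene stay as the last step left them, time stands still between calls to the robot, and variables do not carry over. Pictures are saved under pics/ and viewed, about 8 in all and at most 12, crops included, and the job is handed in when it is done.

```bash
mkdir -p pics; ls
python3 - <<'E'
from rig import robot, camera, camera_info
import cv2,numpy as np
for n in("scene","top"):
    im=camera(n); cv2.imwrite(f"pics/{n}0.png",im[:,:,::-1])
    i=camera_info(n); print(n,{k:np.round(v,4).tolist() for k,v in i.items() if k!='x'} )
o=robot.get_obs();print(o)
E
```

```text
pics
scene {'camera_matrix': [[412.8788, 0.0, 283.789], [0.0, 412.8788, 208.4055], [0.0, 0.0, 1.0]], 'rvec': [0.98, 2.644, -0.8543], 'tvec': [0.4121, -0.3771, 1.2256]}
top {'camera_matrix': [[537.6479, 0.0, 276.0507], [0.0, 537.6479, 204.584], [0.0, 0.0, 1.0]], 'rvec': [2.1576, -2.1765, 0.1275], 'tvec': [0.1163, 0.6266, 1.2455]}
{'time': 0.1, 'q': array([-1.45250932e+00,  5.28366311e-01,  1.43379666e+00, -2.58855505e-05,
        1.18139809e+00, -1.78457511e-01]), 'joint_velocities': array([-1.08925927e-03, -8.75789075e-04, -1.52799218e-03, -3.23958079e-05,
        9.35966444e-04, -5.63435888e-04]), 'joint_torque': array([ 5.00189471e-04, -4.40985560e+01, -1.77150965e+01,  6.34885579e-02,
        5.34145476e-02, -4.54253313e-05]), 'position': array([ 0.18272402, -0.59701237,  0.23266655]), 'tool_rot': array([ 0.69934943,  0.10522978, -0.69932448,  0.10383803]), 'ft_force': array([0.37349567, 0.65994381, 0.07766424]), 'moment': array([-0.04734001,  0.04359247,  0.03270022]), 'grip_width': 0.08689803250194106}
```

View pics/top0.png

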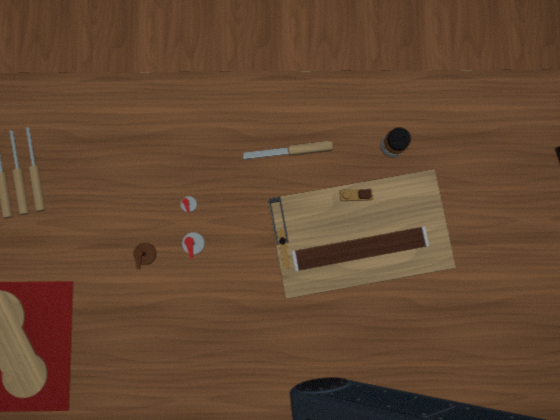

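View pics/scene0.png

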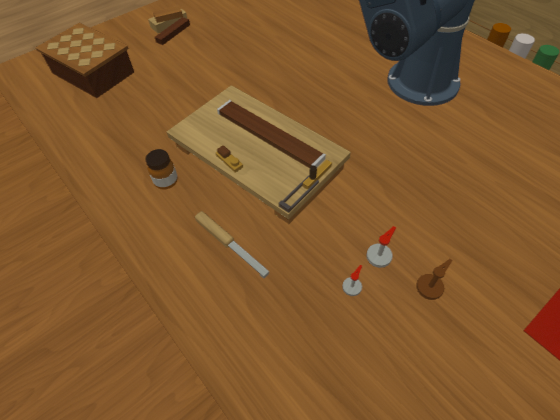

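Top view: the blank runs from its tail at (427,237) to its leading end at (295,260). The knob is at about (282,241) and the plane at (356,195). There are three pointers: large red (192,245), small red (189,204) and brown (145,254). The large red one fits, since it isn't brown and is the larger of the two reds. Next I'll measure and confirm it in a crop.

```bash
cat > h.py <<'E'
import cv2,numpy as np
from rig import robot,camera,camera_info
def ray(n,px,info=None):
    i=info or camera_info(n);R=cv2.Rodrigues(np.array(i["rvec"],float))[0];t=np.array(i["tvec"],float).ravel();K=np.array(i["camera_matrix"])
    a=(px[0]-K[0,2])/K[0,0];b=(px[1]-K[1,2])/K[1,1]
    if n=="wrist":
        th=np.hypot(a,b);s=np.sin(th)/th if th>1e-9 else 1;d=np.array([a*s,b*s,np.cos(th)])
    else: d=np.array([a,b,1.])
    return -R.T@t,R.T@d
def plane(n,px,z,info=None):
    c,d=ray(n,px,info);return c+d*(z-c[2])/d[2]
def two(n1,p1,n2,p2,i1=None,i2=None):
    c1,d1=ray(n1,p1,i1);c2,d2=ray(n2,p2,i2)
    s=np.linalg.lstsq(np.c_[d1,-d2],c2-c1,rcond=None)[0];a=c1+d1*s[0];b=c2+d2*s[1];return (a+b)/2,np.linalg.norm(a-b)
def proj(n,P,info=None):
    i=info or camera_info(n);return cv2.projectPoints(np.array(P,float).reshape(-1,3),np.array(i["rvec"],float),np.array(i["tvec"],float),np.array(i["camera_matrix"]),None)[0].reshape(-1,2)
E
python3 - <<'E'
from h import *
np.set_printoptions(precision=4,suppress=True)
T=cv2.imread("pics/top0.png");S=cv2.imread("pics/scene0.png")
def blobs(im,m,roi,mn=4):
    k=np.zeros(m.shape,np.uint8);x0,y0,x1,y1=roi;k[y0:y1,x0:x1]=m[y0:y1,x0:x1]
    n,l,s,c=cv2.connectedComponentsWithStats(k)
    return [(np.argwhere(l==i)[:,::-1],s[i],c[i]) for i in range(1,n) if s[i][4]>=mn]
hT=cv2.cvtColor(T,cv2.COLOR_BGR2HSV);hS=cv2.cvtColor(S,cv2.COLOR_BGR2HSV)
white=cv2.inRange(hT,(0,0,150),(179,50,255))
for p,s,c in blobs(T,white,(285,220,435,275)): print("wax",c,s,plane("top",c,.076))
red=cv2.inRange(hT,(0,200,120),(5,255,255))|cv2.inRange(hT,(175,200,120),(179,255,255))
for p,s,c in blobs(T,red,(150,180,230,270)): print("redT",c,s,p[p[:,1].argmax()])
redS=cv2.inRange(hS,(0,200,120),(5,255,255))|cv2.inRange(hS,(175,200,120),(179,255,255))
for p,s,c in blobs(S,redS,(330,210,420,300)): print("redS",c,s,p[p[:,1].argmin()])
dark=cv2.inRange(T,(0,0,0),(75,55,95))
b=max(blobs(T,dark,(285,220,435,275)),key=lambda b:b[1][4]); r=cv2.minAreaRect(b[0].astype(np.float32));bp=cv2.boxPoints(r)
print("blank");[print(p,plane("top",p,.076)) for p in bp]
blk=cv2.inRange(T,(0,0,0),(45,45,45))
for p,s,c in blobs(T,blk,(260,190,300,270)): print("blk",c,s,plane("top",c,.1065))
a=cv2.resize(T[180:310,130:310],None,fx=4.4,fy=4.4,interpolation=cv2.INTER_CUBIC);cv2.imwrite("pics/c1.png",a)
E
```

```text
wax [424.9286 234.3214] [423 227   5  19  28] [ 0.5515 -0.2297  0.076 ]
wax [294.6364 259.8636] [293 251   4  19  22] [0.4959 0.0699 0.076 ]
redS [386.7388 236.    ] [379 227  17  17 134] [392 227]
redS [356.     273.1867] [351 265  11  15  75] [360 265]
blank
[295.2944 250.5698] [0.517  0.0681 0.076 ]
[421.1812 226.9661] [ 0.5684 -0.2217  0.076 ]
[424.7472 245.9849] [ 0.5248 -0.2282  0.076 ]
[298.8604 269.5887] [0.4738 0.0606 0.076 ]
blk [282.2143 240.4286] [280 238   6   6  28] [0.539  0.0983 0.1065]
```

View pics/c1.png

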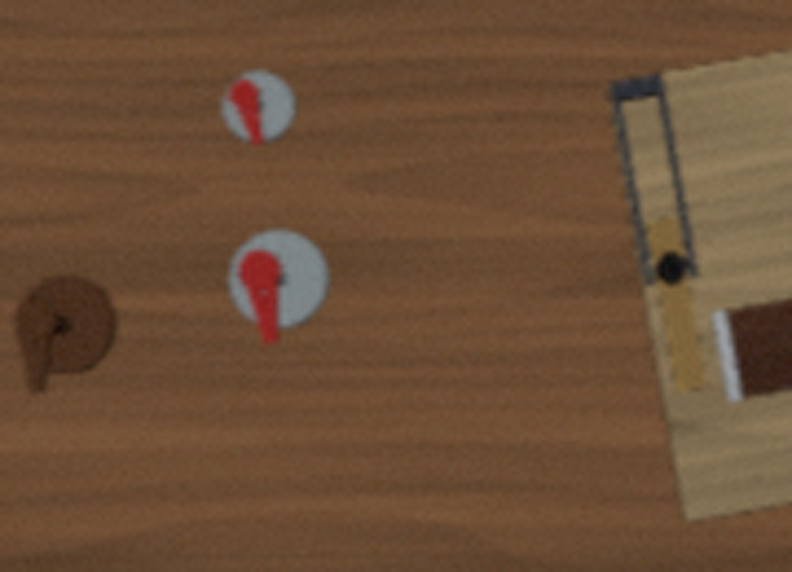

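The crop confirms the target: the large red pointer's tip is at about (191,257), facing the path. The bar seems to start slightly open, which doesn't matter because I'll push it to the stop. Next I'll work out the block frame and tool axes.

Run:
```python
from h import *
from scipy.spatial.transform import Rotation as Ro
np.set_printoptions(precision=4,suppress=True)
cr=lambda x,y:((x+.5)/4.4-.5+130,(y+.5)/4.4-.5+180)
a=plane("top",cr(688,520),.06);b=plane("top",cr(645,278),.06);print("edge",a,b, np.degrees(np.arctan2((b-a)[1],(b-a)[0])))
t=cr(271,343);s=(393.5,226.5)
print("tip",plane("top",t,.076),two("top",t,"scene",s),plane("scene",s,.076))
print("knob",plane("top",cr(670,267),.1065))
th=np.radians(10.2);ux=np.array([np.cos(th),np.sin(th)]);uy=np.array([-ux[1],ux[0]])
for n,p in [("edge",a),("edge2",b),("tip",plane("top",t,.076)),("knob",plane("top",cr(670,267),.1065)),("lead",plane("top",(294.6,259.9),.076)),("tail",plane("top",(424.9+.6,234.3+2),.076))]: print(n,p[:2]@ux,p[:2]@uy)
o=robot.get_obs();M=Ro.from_quat(o["tool_rot"]).as_matrix();print(M, np.degrees(np.arctan2(M[1,1],M[0,1])))
```

```text
edge [0.4098 0.0902 0.06  ] [0.5357 0.1114 0.06  ] 9.573083522638054
tip [0.5032 0.3053 0.076 ] (array([0.5035, 0.3052, 0.0737]), np.float64(0.0011137091401710254)) [0.5054 0.3055 0.076 ]
knob [0.5393 0.099  0.1065]
edge 0.41931510865713706 0.016194805570942564
edge2 0.5469705099884079 0.014797975488379897
tip 0.5493090992271292 0.2113754478889639
knob 0.5482905768734095 0.0019380363439700232
lead 0.5003568033005259 -0.018923083150774553
tail 0.49739489156709005 -0.3239846630097408
[[-0.0003  0.2924 -0.9563]
 [ 0.002  -0.9563 -0.2924]
 [-1.     -0.0019 -0.0003]] -72.99720921759386
```

```bash
python3 -m inch '[[[0,0,0,-0.12,1],[0,0,0,-0.12,1],[0,0,0,-0.12,1],[0,0,0,-0.12,1],[0,0,0,-0.12,1],[0,0,0,-0.12,1],[0,0,0,-0.12,1],[0,0,0,-0.12,1]]]'
python3 -m inch '[[[0,0,0,-0.12,1],[0,0,0,-0.12,1],[0,0,0,-0.12,1],[0,0,0,-0.12,1],[0,0,0,0,1]]]'
cat > st.py <<'E'
from h import *
from scipy.spatial.transform import Rotation as Ro
np.set_printoptions(precision=4,suppress=True)
o=robot.get_obs();M=Ro.from_quat(o["tool_rot"]).as_matrix();th=np.radians(10.2);ux=np.array([np.cos(th),np.sin(th)]);uy=np.array([-ux[1],ux[0]])
p=o["position"];print("t",round(o["time"],2),"block xy",p[:2]@ux,p[:2]@uy,"z",p[2],"yaw",np.degrees(np.arctan2(M[1,1],M[0,1])),"tilt",M[2],"F",o["ft_force"],"w",o["grip_width"],"q6",o["q"][5])
E
python3 st.py
```

```text
time: 0.77
position: [0.1824, -0.5936, 0.2278]
tool_rot: [0.566, 0.43, -0.562, 0.423]
ft_force: [-0.1, 0.2, -0.4]
grip_width: 0.0872
time: 1.18
position: [0.1821, -0.5914, 0.2248]
tool_rot: [0.445, 0.558, -0.436, 0.548]
ft_force: [-0.4, 0.9, -0.0]
grip_width: 0.0868
t 1.18 block xy 0.07451173215867875 -0.614341453052753 z 0.2247819415726599 yaw 12.961475891812922 tilt [-0.9998  0.0022 -0.019 ] F [-0.4265  0.8857 -0.0138] w 0.08680988436499328 q6 -1.6787530987968684
```

```bash
python3 -m inch '[[[-0.05,2.9,-2.9,0.05,1],[-0.05,2.9,-2.9,0,1],[-0.05,2.9,-2.9,0,1],[-0.05,2.9,-2.9,0,1],[-0.05,2.9,-2.9,0,1],[-0.05,2.9,-2.9,0,1],[-0.05,2.9,-2.9,0,1],[-0.05,2.9,-2.9,0,1]]]'
python3 st.py
```

```text
time: 1.85
position: [0.3711, -0.326, 0.2292]
tool_rot: [0.47, 0.536, -0.463, 0.527]
ft_force: [0.6, 0.4, 0.1]
grip_width: 0.0875
t 1.85 block xy 0.30755684472190914 -0.3865292643289329 z 0.2291795259484609 yaw 7.44083814799191 tilt [-0.9999 -0.0016 -0.0155] F [0.6133 0.4283 0.0643] w 0.08751403540616 q6 -1.0842971110672535
```

```bash
python3 -m inch '[[[0,2.1,-3.4,-0.05,0.6],[0,2.1,-3.4,0,0.6],[0,2.1,-3.4,0,0.6],[0,2.1,-3.4,0,0.6],[0,2.1,-3.4,0,0.6],[0,2.1,-3.4,0,0.6],[0,2.1,-3.4,0,0.6],[0,2.1,-3.4,0,0.6]]]'
python3 st.py
```

```text
time: 2.52
position: [0.4972, -0.0177, 0.2332]
tool_rot: [0.464, 0.54, -0.457, 0.533]
ft_force: [1.3, 0.0, 0.7]
grip_width: 0.0532
t 2.52 block xy 0.4861722362199383 -0.10543692076631717 z 0.23323102766726958 yaw 8.708990326695705 tilt [-0.9999  0.0007 -0.0138] F [1.2913 0.0441 0.7005] w 0.05315581190525385 q6 -0.427989839162212
```

```bash
python3 -m inch '[[[2,1.5,-2.6,-0.025,0.6],[2,1.5,-2.6,0,0.6],[1,1.5,-2.6,0,0.6],[0,1.5,-2.6,0,0.6],[0,0,0,0,0.6]]]'
python3 - <<'E'
exec(open('st.py').read())
i=camera_info("wrist");im=camera("wrist");cv2.imwrite("pics/w1.png",im[:,:,::-1])
import pickle;pickle.dump(i,open("w1.pkl","wb"))
E
```

```text
time: 2.93
position: [0.5432, 0.1086, 0.1834]
tool_rot: [0.461, 0.542, -0.451, 0.538]
ft_force: [0.1, -0.6, 0.1]
grip_width: 0.0523
t 2.93 block xy 0.5538496419625487 0.010676602882338251 z 0.18338007311977336 yaw 9.66285790566592 tilt [-0.9999  0.007  -0.0137] F [ 0.1222 -0.6308  0.0702] w 0.05228116297048811 q6 -0.19109221266227347
```

View pics/w1.png

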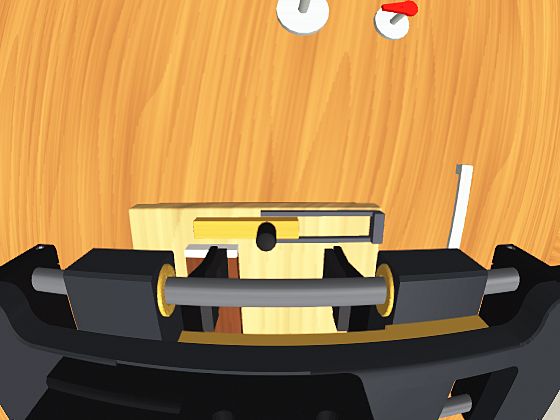

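Wrist view: the knob is at (266,236), between the open jaws (205 and 340). The bar, its track and the end block (378,227) are visible and free.

Run:
```python
from h import *
import pickle;i=pickle.load(open("w1.pkl","rb"))
th=np.radians(10.2);ux=np.array([np.cos(th),np.sin(th)]);uy=np.array([-ux[1],ux[0]])
for n,px,z in [("knobtop",(266,241),.1065),("knobmid",(266,236),.09),("bar-x",(194,224),.074),("bar+x",(299,224),.074),("wax",(214,247),.076),("waxL",(187,245),.076),("waxR",(238,245),.076),("endblk",(372,228),.074),("edge",(270,205),.06)]:
    p=plane("wrist",px,z,i);print(n,p[:2]@ux,p[:2]@uy)
```

```text
knobtop 0.5480589095938075 0.0011893574876671448
knobmid 0.5477180487656265 -0.00027614164766515126
bar-x 0.48574823363192654 0.005621099462807935
bar+x 0.5752461158043232 0.004764776581994076
wax 0.5023788394158568 -0.014526285205128067
waxL 0.4783540804190313 -0.012764324385607304
waxR 0.5233353732476747 -0.012739719908719346
endblk 0.6394564326411919 0.0002148991851367299
edge 0.5509207393010647 0.018239623509455752
```

```bash
python3 -m inch '[[[0.5,-0.55,0.9,0,0.6],[2.4,0,0,0,0.6],[2.4,0,0,0,0.6],[2.4,0,0,0,0.6],[1.2,0,0,0,0.6],[0,0,0,0,0.6]]]'
python3 st.py
```

```text
time: 3.48
position: [0.5364, 0.0893, 0.0919]
tool_rot: [0.463, 0.538, -0.456, 0.536]
ft_force: [0.3, 0.1, 0.0]
grip_width: 0.0523
t 3.48 block xy 0.5437738968235558 -0.0071295165495089685 z 0.09194041263564363 yaw 8.941989797538913 tilt [-0.9999  0.0061 -0.0088] F [0.2776 0.0911 0.0048] w 0.052349987845310364 q6 -0.21278763728256475
```

```bash
python3 -m inch '[[[-0.1,0.4,-0.8,-0.02,0.6],[0,0,0,0,0.15],[0,0,0,0,0.15],[0,0,0,0,0.15],[0,0,0,0,0.15]]]' 15
python3 st.py
```

```text
time: 3.9
position: [0.5397, 0.094, 0.0958]
tool_rot: [0.46, 0.541, -0.452, 0.541]
ft_force: [0.1, -0.4, -0.1]
grip_width: 0.0334
t 3.9 block xy 0.5477921277267258 -0.0030703925023405493 z 0.09578062267469438 yaw 9.760012725062344 tilt [-0.9999  0.0084 -0.0075] F [ 0.0794 -0.3511 -0.0891] w 0.033391373136063975 q6 -0.21637540971548544
```

```bash
python3 -m inch '[[[0.5,0,-0.3,0,0.1],[0,0,0,0,0.1],[0,0,0,0,0.1],[0.1,0,0,0,0.1],[0,0,0,0,0.1]]]' 15
python3 st.py
```

```text
time: 4.32
position: [0.54, 0.0971, 0.0923]
tool_rot: [0.46, 0.54, -0.451, 0.542]
ft_force: [-0.1, -0.5, -4.6]
grip_width: 0.0156
t 4.32 block xy 0.548650572801352 -4.7356909719076246e-05 z 0.0923001976660039 yaw 9.866952314638839 tilt [-0.9999  0.0117 -0.0054] F [-0.1489 -0.465  -4.6361] w 0.015589971771346679 q6 -0.21039268059804198
```

```bash
python3 -m inch '[[[0,1.1,0,0,0.1],[0,1.1,0,0,0.1],[0,1.1,0,0,0.1],[0,1.1,0,0,0.1],[0,1.1,0,0,0.1]]]' 15
python3 st.py
```

```text
time: 4.73
position: [0.5897, 0.1056, 0.0922]
tool_rot: [0.455, 0.543, -0.454, 0.54]
ft_force: [-1.7, -1.5, 1.8]
grip_width: 0.0153
t 4.73 block xy 0.5991146728023345 -0.000486369937451811 z 0.09215819033241882 yaw 9.996474494530487 tilt [-1.     -0.0025 -0.0046] F [-1.7102 -1.4514  1.817 ] w 0.01529094098564903 q6 -0.1891293220201017
```

```bash
python3 -m inch '[[[0,0.7,0,0,0.1],[0,0.6,0,0,0.1],[0,0.5,0,0,0.1]]]' 15
python3 st.py;  python3 -m inch '[[[0,0.5,0,0,0.1],[0,0.5,0,0,0.1]]]' 15
python3 st.py
```

```text
time: 4.98
position: [0.5974, 0.107, 0.0917]
tool_rot: [0.445, 0.551, -0.461, 0.534]
ft_force: [-10.3, -4.6, 12.7]
grip_width: 0.0155
t 4.98 block xy 0.6069245186699593 -0.00044970935987863336 z 0.09166341143120738 yaw 10.236018332868081 tilt [-0.9994 -0.0332 -0.0045] F [-10.31    -4.6145  12.716 ] w 0.01550765591553331 q6 -0.18312623833303676
time: 5.15
position: [0.5975, 0.1071, 0.0916]
tool_rot: [0.438, 0.557, -0.467, 0.529]
ft_force: [-10.8, -3.8, 9.4]
grip_width: 0.0159
t 5.15 block xy 0.6069747071154582 -0.0004103933988326286 z 0.09155502971919409 yaw 10.408293733843765 tilt [-0.9983 -0.058  -0.0044] F [-10.79    -3.7751   9.4403] w 0.015894045524890175 q6 -0.18023760901386837
```

The knob stopped at block x = 0.607 against about 10 N, well above the 2 N friction, so that's the end stop. The pushing tilted the tool about 3°. I'll release, rise and check the tilt.

```bash
python3 -m inch '[[[0,0,0,0,0.5],[0,0,0,0,0.5],[0,0,0,0,0.5]]]' 15
python3 st.py;  python3 -m inch '[[[-2,0,0,0,0.6],[-2,0,0,0,0.7],[-1.5,0,0,0,1],[0,0,0,0,1]]]' 15
python3 st.py
python3 - <<'E'
from h import *
cv2.imwrite("pics/s2.png",cv2.resize(camera("scene")[60:300,150:470,::-1],None,fx=2.5,fy=2.5))
E
```

```text
time: 5.4
position: [0.5978, 0.1076, 0.0915]
tool_rot: [0.438, 0.557, -0.467, 0.528]
ft_force: [0.3, -1.0, -0.4]
grip_width: 0.0287
t 5.4 block xy 0.607362435286224 -1.748971979478875e-06 z 0.09153618395527466 yaw 10.398598476744326 tilt [-0.9983 -0.0579 -0.0051] F [ 0.2915 -0.9756 -0.3998] w 0.028656460123496662 q6 -0.18013296245778276
time: 5.73
position: [0.6031, 0.1092, 0.146]
tool_rot: [0.439, 0.557, -0.466, 0.528]
ft_force: [1.1, 0.1, 0.6]
grip_width: 0.0547
t 5.73 block xy 0.6128557059994679 0.0006362178650449746 z 0.14597649085671602 yaw 10.381900158843091 tilt [-0.9984 -0.0557 -0.0068] F [1.1351 0.1257 0.5509] w 0.05467093037443845 q6 -0.1804292818343994
```

View pics/s2.png

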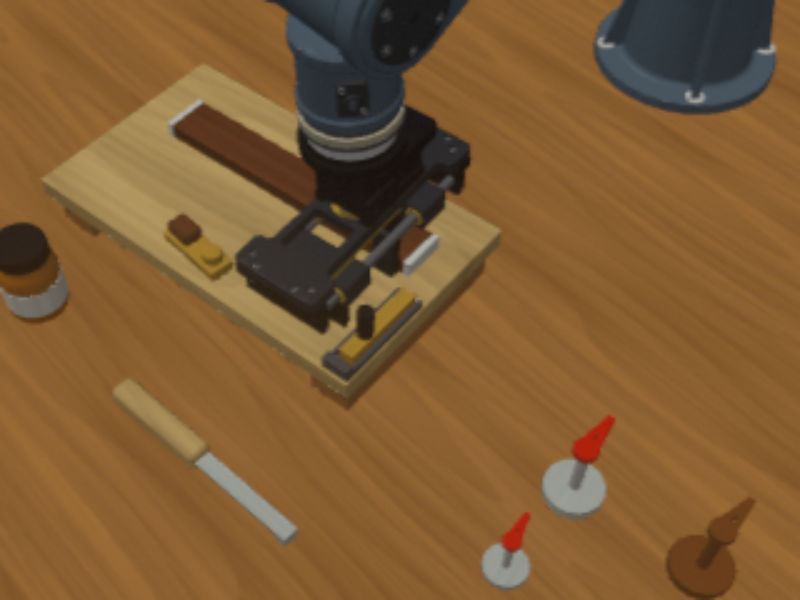

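The bolt bar now sits against its end block at (350,362), so it's fully open. Nothing else has moved. The tool's +x finger is tilted low, and pressing the open fingers lightly on the block top beside the blank should level it. I'm going to a spot above the blank near its tail, which leaves the fingers behind the bolt at the end of the slide.

```bash
python3 -m inch '[[[-0.5,-1.5,3.3,0,1],[0,-1.5,3.3,0,1],[0,-1.5,3.3,0,1],[0,-1.5,3.3,0,1],[0,-1.5,3.3,0,1],[0,-1.5,3.3,0,1],[0,-1.5,3.3,0,1],[0,-1.3,3.0,0,1]]]'
python3 -m inch '[[[0,0,0,0,1]]]'>/dev/null; python3 st.py
python3 - <<'E'
from h import *
T=camera("top")[:,:,::-1];cv2.imwrite("pics/t3.png",cv2.resize(T[150:320,230:470],None,fx=3.3,fy=3.3,interpolation=2))
E
```

```text
time: 6.45
position: [0.5333, -0.1698, 0.1452]
tool_rot: [0.436, 0.563, -0.461, 0.53]
ft_force: [-0.7, -0.5, 0.0]
grip_width: 0.0869
t 6.53 block xy 0.49321446330146607 -0.2671441453625893 z 0.14418182434922278 yaw 10.94370497858454 tilt [-0.9983 -0.0567 -0.0109] F [0.0244 0.7969 0.5648] w 0.08700455377774065 q6 -0.6737767643101764
```

View pics/t3.png

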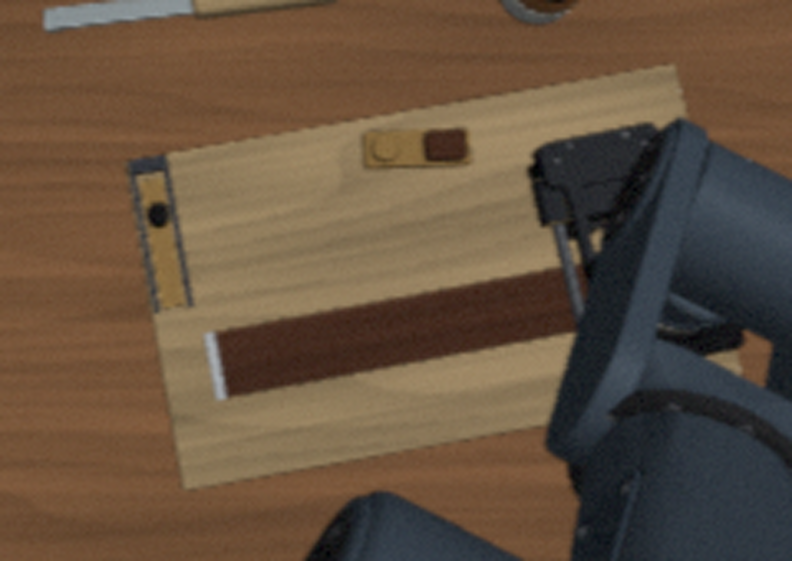

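```bash
python3 -m inch '[[[1.8,0.3,0,0,1],[1.8,0.3,0,0,1],[1.8,0.3,0,0,1],[1.1,0,-0.2,0,1],[0,0,0,0,1]]]'
python3 st.py
```

```text
time: 7.0
position: [0.5389, -0.1665, 0.074]
tool_rot: [0.439, 0.561, -0.462, 0.529]
ft_force: [-2.2, -3.8, 5.4]
grip_width: 0.087
t 7.0 block xy 0.5009383937333433 -0.25933007268038616 z 0.07397304279538604 yaw 10.853163225597005 tilt [-0.9984 -0.0542 -0.0137] F [-2.2369 -3.8272  5.3909] w 0.0870164704343365 q6 -0.6526851685366126
```

```bash
python3 -m inch '[[[0.3,0,0,0,1],[0.3,0,0,0,1],[0.3,0,0,0,1],[0.3,0,0,0,1]]]'
python3 st.py
```

```text
time: 7.33
position: [0.5391, -0.1668, 0.0738]
tool_rot: [0.434, 0.56, -0.462, 0.533]
ft_force: [-7.3, -2.8, 20.3]
grip_width: 0.0869
t 7.33 block xy 0.501033135805905 -0.2596638210837778 z 0.07379142571227516 yaw 11.27244830939671 tilt [-0.9985 -0.0544 -0.0043] F [-7.2974 -2.8279 20.2912] w 0.08688303285168125 q6 -0.6490506008793682
```

```bash
python3 -m inch '[[[0.4,-0.5,0,0,1],[0.4,-0.5,0,0,1],[0.4,-0.5,0,0,1]]]'
python3 st.py
```

```text
time: 7.58
position: [0.5383, -0.1671, 0.0722]
tool_rot: [0.441, 0.549, -0.456, 0.544]
ft_force: [2.7, 5.2, 16.5]
grip_width: 0.0874
t 7.58 block xy 0.5001651544372621 -0.25975196807391926 z 0.07224880814011646 yaw 11.186723219525312 tilt [-0.9998 -0.021   0.0076] F [ 2.7378  5.239  16.5416] w 0.0873583378541893 q6 -0.6643658505904847
```

Works well: tilt across the jaws fell from 0.054 to 0.021. Two more rows of that, plus a small yaw fix.

```bash
python3 -m inch '[[[0.3,-0.4,-0.1,0,1],[0.3,-0.3,-0.1,0,1]]]'
python3 st.py
python3 -m inch '[[[-0.25,0,0,0.015,1],[0,0,0,0,1]]]'
python3 st.py
```

```text
time: 7.75
position: [0.5382, -0.1668, 0.0715]
tool_rot: [0.443, 0.543, -0.454, 0.551]
ft_force: [-2.9, -3.9, 14.8]
grip_width: 0.0874
t 7.75 block xy 0.5001506072862449 -0.25951767090333866 z 0.0715381258469999 yaw 11.296524739512833 tilt [-0.9998 -0.0052  0.0184] F [-2.9223 -3.92   14.7575] w 0.08737846693168384 q6 -0.6675377637196277
time: 7.92
position: [0.5396, -0.1649, 0.0754]
tool_rot: [0.447, 0.539, -0.457, 0.549]
ft_force: [0.5, 0.1, 0.4]
grip_width: 0.0871
t 7.92 block xy 0.5018755845411075 -0.2578561006743334 z 0.07544878707397397 yaw 10.501947250682429 tilt [-0.9998 -0.0018  0.0199] F [0.4633 0.0916 0.3518] w 0.08706693151443542 q6 -0.6509297231761351
```

```bash
python3 -m inch '[[[0.15,-0.3,0,0,0.7],[0,0,0,0,0.6],[0,0,0,0,0.6],[0,0,0,0,0.6],[0,0,0,0,0.6],[0,0,0,0,0.6]]]' 20
python3 st.py
```

```text
time: 8.42
position: [0.5356, -0.1619, 0.0716]
tool_rot: [0.447, 0.541, -0.456, 0.547]
ft_force: [1.5, 1.2, 1.1]
grip_width: 0.0561
t 8.42 block xy 0.49850305233753467 -0.2542092918185479 z 0.07162749718906133 yaw 10.663915957873018 tilt [-0.9999 -0.0048  0.0157] F [1.4796 1.1756 1.0611] w 0.05610641441263792 q6 -0.6542725986860543
```

```bash
python3 -m inch '[[[-0.2,0,0,0,0.4],[0,0,0,0,0.4],[0,0,0,0,0.4],[0,0,0,0,0.4],[0,0,0,0,0.4],[0,0,0,0,0.4]]]' 40
python3 st.py
python3 - <<'E'
from h import *
import pickle
i=camera_info("wrist");im=camera("wrist")[:,:,::-1];cv2.imwrite("pics/w2.png",im);pickle.dump(i,open("w2.pkl","wb"))
T=camera("top")[:,:,::-1];cv2.imwrite("pics/t4.png",T)
E
```

```text
time: 8.92
position: [0.5353, -0.162, 0.0735]
tool_rot: [0.447, 0.541, -0.456, 0.547]
ft_force: [1.1, -0.6, 0.8]
grip_width: 0.0455
t 8.92 block xy 0.49815707053816966 -0.25424343527778165 z 0.07347089181608099 yaw 10.634106845160753 tilt [-0.9999 -0.0059  0.0149] F [ 1.119  -0.6301  0.8387] w 0.04553533287596547 q6 -0.6543224569697663
```

View pics/w2.png

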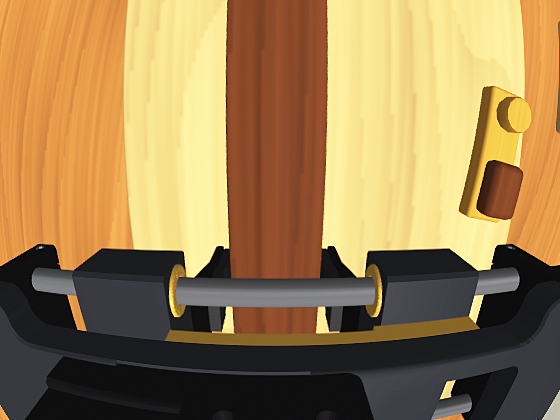

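The blank is gripped (45.5 mm opening) and lies straight between the jaws. The plane is well clear. Now I'll measure the leading end and start the slide.

```bash
cat > lead.py <<'E'
import sys
from h import *
th=np.radians(10.);ux=np.array([np.cos(th),np.sin(th)]);uy=np.array([-ux[1],ux[0]])
def lead(T):
    m=cv2.inRange(cv2.cvtColor(T,cv2.COLOR_BGR2HSV),(0,0,130),(179,60,255));m[:,330:]=0;m[:235]=0;m[310:]=0
    n,l,s,c=cv2.connectedComponentsWithStats(m);i=1+s[1:,4].argmax();p=np.argwhere(l==i)[:,::-1]
    r=cv2.minAreaRect(p.astype(np.float32));w=np.array([plane("top",q,.076)[:2] for q in p])
    y=w@uy;x=w@ux;f=np.polyfit(x,y,1)
    d=l*0;print("wax n",s[i,4],"x",x.mean(),"y mean",y.mean(),"y max/min",y.max(),y.min(),"tilt deg",np.degrees(f[0]))
    return m
if __name__=="__main__":
    T=cv2.imread(sys.argv[1]) if len(sys.argv)>1 else camera("top")[:,:,::-1].copy()
    lead(T)
E
python3 lead.py pics/top0.png; python3 lead.py pics/t4.png
python3 - <<'E'
from lead import *
t=((271.5)/4.4-.5+130,(343.5)/4.4-.5+180);p=plane("top",t,.076);print("tip",p[:2]@ux,p[:2]@uy)
E
python3 -m inch '[[[0,0,-0.5,0,0.4],[-0.01,0,-1,0,0.4],[-0.01,0,-1.2,0,0.4],[-0.01,0,-1.2,0,0.4]]]' 40; python3 st.py
```

```text
wax n 142 x 0.5794086908102485 y mean 0.19427982885934844 y max/min 0.21237526820875377 0.1820752997916275 tilt deg -2.025337384995157
wax n 197 x 0.5796467776114813 y mean 0.1991988660142894 y max/min 0.2273370545262797 0.18059556700128956 tilt deg 2.2856949742071255
tip 0.5485679146418007 0.21329160670201314
time: 9.35
position: [0.5295, -0.1253, 0.0735]
tool_rot: [0.447, 0.539, -0.457, 0.549]
ft_force: [0.5, -2.4, 0.9]
grip_width: 0.0458
t 9.35 block xy 0.49889767918174127 -0.21711745750870864 z 0.07353750926843164 yaw 10.53806266873335 tilt [-0.9998 -0.0027  0.0205] F [ 0.5272 -2.4362  0.8906] w 0.04578332088351801 q6 -0.5902213942787572
```

```bash
sed -i 's/    n,l,s,c=cv2.*$/    p=np.argwhere(m>0)[:,::-1]/; s/    r=cv2.min.*;w=/    w=/; s/    y=w@uy;x=w@ux;/    k=(w@ux>.47)\&(w@ux<.53);w=w[k];p=p[k];y=w@uy;x=w@ux;/; s/    d=l\*0;print("wax n",s\[i,4\]/    print("wax n",len(p)/' lead.py
python3 lead.py pics/top0.png; python3 lead.py pics/t4.png
python3 -m inch '[[[-0.01,0,-1.2,0,0.4],[-0.02,0,-1.2,0,0.4],[-0.02,0,-1.2,0,0.4],[-0.02,0,-1.2,0,0.4],[-0.02,0,-1.2,0,0.4],[-0.02,0,-1.2,0,0.4],[-0.02,0,-1.2,0,0.4],[-0.02,0,-1.2,0,0.4]]]' 40; python3 st.py; python3 lead.py
```

```text
wax n 61 x 0.49965138860429803 y mean -0.016701058681190414 y max/min -0.012708047499176821 -0.02014390713900526 tilt deg -0.7094124839780159
wax n 73 x 0.4987385453426009 y mean -0.016575059166146502 y max/min -0.012574292992815993 -0.02069289190559511 tilt deg 0.6301416876767016
time: 10.02
position: [0.5082, -0.0185, 0.0735]
tool_rot: [0.445, 0.54, -0.457, 0.549]
ft_force: [0.6, -2.6, 0.5]
grip_width: 0.0454
t 10.02 block xy 0.4969188939121029 -0.10818674444149795 z 0.07350441142833512 yaw 10.743867550157086 tilt [-0.9998 -0.0041  0.02  ] F [ 0.5716 -2.6224  0.4736] w 0.045355424185485105 q6 -0.4060842939858203
wax n 65 x 0.4968547117254371 y mean 0.12904958599595548 y max/min 0.1325449878551231 0.12546097178342153 tilt deg 0.28864454516281146
```

```bash
python3 -m inch '[[[-0.02,0.02,-1.2,0.008,0.4],[-0.02,0.02,-1.2,0,0.4],[-0.02,0.02,-1.2,0,0.4],[-0.02,0.02,-1.2,0,0.4],[0,0.02,-0.8,0,0.4],[0,0,-0.3,0,0.4],[0,0,0,0,0.4]]]' 40; python3 st.py; python3 lead.py
python3 - <<'E'
from h import *
T=camera("top")[:,:,::-1].copy();cv2.imwrite("pics/t5.png",T);cv2.imwrite("pics/s5.png",camera("scene")[:,:,::-1])
cv2.imwrite("pics/c5.png",cv2.resize(T[215:305,150:290],None,fx=5.5,fy=5.5,interpolation=cv2.INTER_CUBIC))
E
```

```text
time: 10.65
position: [0.497, 0.0471, 0.0737]
tool_rot: [0.446, 0.539, -0.457, 0.549]
ft_force: [-0.3, -1.9, 1.4]
grip_width: 0.0458
t 10.65 block xy 0.4974919213631269 -0.04167811910566338 z 0.07373452127922744 yaw 10.582982561373656 tilt [-0.9998 -0.0041  0.0205] F [-0.337  -1.9144  1.4378] w 0.04575420064680134 q6 -0.27391927924058873
wax n 63 x 0.4977255229937395 y mean 0.19560659837162975 y max/min 0.1990703784003186 0.19207678677404108 tilt deg 0.6446830762773746
```

View pics/c5.png

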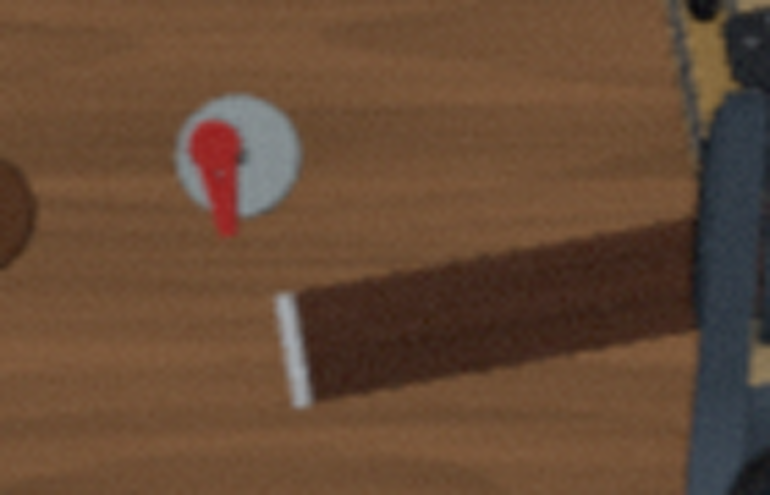

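The crop shows the pointer tip at (227,236) and the wax end's outer edge from (276,297) to (293,408), still short of the pointer. Computing the remainder.

Run:
```python
from h import *
cr=lambda x,y:((x+.5)/5.5-.5+150,(y+.5)/5.5-.5+215)
tip=plane("top",cr(227.5,236),.076);tip2=plane("top",cr(215,145),.076);a=plane("top",cr(276,297),.076);b=plane("top",cr(293,408),.076)
for d in (9.6,10.2):
    th=np.radians(d);uy=np.array([-np.sin(th),np.cos(th)]);ux=np.array([np.cos(th),np.sin(th)])
    print(d,"tip",tip[:2]@uy,tip2[:2]@uy,"lead",a[:2]@uy,b[:2]@uy,"go",(tip-(a+b)/2)[:2]@uy,"x",tip[:2]@ux,a[:2]@ux,b[:2]@ux)
# subpixel: grey profile of wax and red in the top picture
T=cv2.imread("pics/t5.png").astype(float)
S=cv2.imread("pics/s5.png");cv2.imwrite("pics/c6.png",cv2.resize(S[190:270,310:430],None,fx=6,fy=6,interpolation=2))
```

```text
9.6 tip 0.21765136514872124 0.2168002581563977 lead 0.20192204129933788 0.20230550414382936 go 0.015537592427137644 x 0.5473178835150113 0.5190443786704424 0.47306336496793244
10.2 tip 0.21190803646714318 0.21065849154778288 lead 0.1964756491055085 0.19734059417342775 go 0.014999914827675076 x 0.5495670718366352 0.5211304031626308 0.47515592616840063
```

View pics/c6.png

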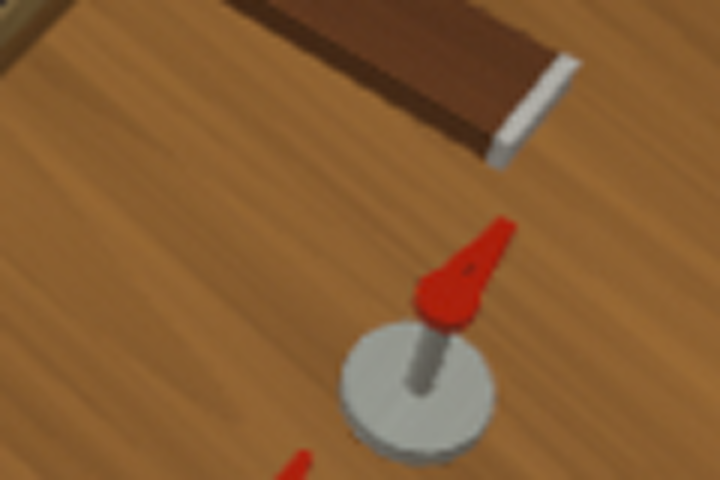

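```bash
python3 - <<'E'
from h import *
cr=lambda x,y:((x+.5)/6-.5+310,(y+.5)/6-.5+190)
tip=plane("scene",cr(507,222),.076);a=plane("scene",cr(579,63),.076);b=plane("scene",cr(506,145),.076)
th=np.radians(9.8);uy=np.array([-np.sin(th),np.cos(th)]);ux=np.array([np.cos(th),np.sin(th)])
print(tip[:2]@uy,a[:2]@uy,b[:2]@uy,"go",(tip-(a+b)/2)[:2]@uy, b[:2]@ux-a[:2]@ux)
E
python3 -m inch '[[[0,0,-0.7,0,0.4],[0,0,-0.4,0,0.4],[0,0,0,0,0.4]]]' 40; python3 st.py
python3 - <<'E'
from h import *
T=camera("top")[:,:,::-1].copy();cv2.imwrite("pics/t7.png",T);S=camera("scene")[:,:,::-1].copy();cv2.imwrite("pics/s7.png",S)
A=cv2.resize(T[235:295,170:230],None,fx=6.6,fy=6.6,interpolation=2);B=cv2.resize(S[190:250,360:420],None,fx=6.6,fy=6.6,interpolation=2)
cv2.imwrite("pics/c7.png",np.hstack([A,B]))
E
```

```text
0.21599709940748696 0.20068795640860607 0.19915626647780058 go 0.016074987964283596 0.04691738218006003
time: 11.05
position: [0.4957, 0.0565, 0.0737]
tool_rot: [0.447, 0.538, -0.458, 0.548]
ft_force: [0.1, -0.3, 2.6]
grip_width: 0.0453
t 11.05 block xy 0.49789001033857216 -0.03220138775096635 z 0.07369907999576558 yaw 10.356328055319224 tilt [-0.9998 -0.0034  0.0209] F [ 0.1257 -0.2556  2.6123] w 0.04534930132533607 q6 -0.25064411473580805
```

View pics/c7.png

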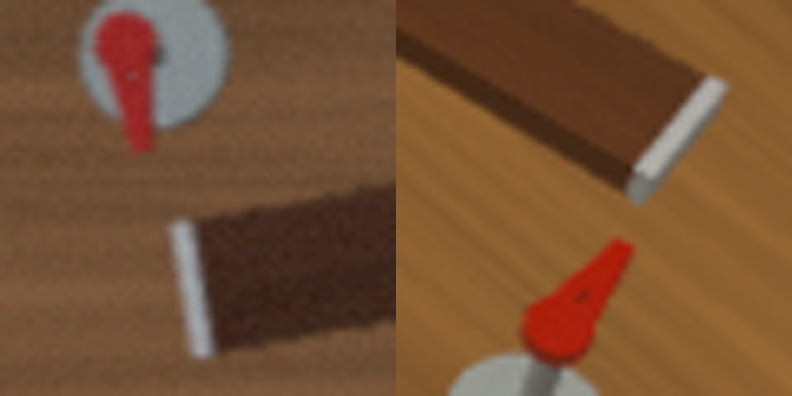

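Left (top view): tip at (142,152), wax outer edge (171,225) to (190,357). Right (scene view): tip at (624,241), wax outer edge (727,82) to (652,180). The end is still a few millimetres short.

```bash
cat > go.py <<'E'
from h import *
def go(n,o,t,a,b,f=6.6):
    P=[plane(n,((x+.5)/f-.5+o[0],(y+.5)/f-.5+o[1]),.076) for x,y in(t,a,b)]
    th=np.radians(10.);uy=np.array([-np.sin(th),np.cos(th)]);ux=np.array([np.cos(th),np.sin(th)])
    print(n,"go mm",1e3*(P[0]-(P[1]+P[2])/2)[:2]@uy,"width",1e3*(P[1]-P[2])[:2]@ux)
E
python3 - <<'E'
from go import *
go("top",(170,235),(142,152),(171,225),(190,357));go("scene",(360,190),(228,241),(331,82),(256,180))
E
```

```text
top go mm 5.1362037850386155 width 45.49230414232032
scene go mm 5.484045783895597 width -48.30130205887511
```

```bash
python3 -m inch '[[[0,0,-0.5,0,0.4],[0,0,0,0,0.4],[0,0,0,0,0.4]]]' 40; python3 st.py
python3 - <<'E'
from h import *
T=camera("top")[:,:,::-1].copy();cv2.imwrite("pics/t8.png",T);S=camera("scene")[:,:,::-1].copy();cv2.imwrite("pics/s8.png",S)
A=cv2.resize(T[235:295,170:230],None,fx=6.6,fy=6.6,interpolation=2);B=cv2.resize(S[190:250,360:420],None,fx=6.6,fy=6.6,interpolation=2)
cv2.imwrite("pics/c8.png",np.hstack([A,B]))
E
```

```text
time: 11.4
position: [0.4951, 0.0615, 0.0737]
tool_rot: [0.448, 0.538, -0.458, 0.548]
ft_force: [1.5, -3.1, 4.1]
grip_width: 0.0461
t 11.4 block xy 0.49818222031852666 -0.02717160682205111 z 0.07369247578604121 yaw 10.313677980651457 tilt [-0.9998 -0.0027  0.0209] F [ 1.5315 -3.1013  4.0768] w 0.046060116569716175 q6 -0.24010977847807863
```

View pics/c8.png

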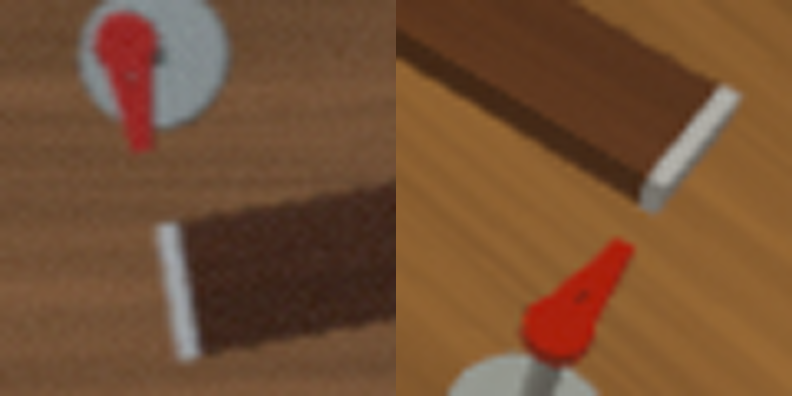

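Run:
```python
from go import *
go("top",(170,235),(142,152),(157,227),(177,358));go("scene",(360,190),(228,241),(345,94),(269,191))
```

```text
top go mm 0.4967121842682065 width 45.217674328473
scene go mm -0.08862925969552471 width -47.980305147059546
```

```bash
python3 -m inch '[[[0,0,-0.05,0,0.4],[0,0,0,0,0.4]]]' 40; python3 st.py
python3 - <<'E'
from h import *
cv2.imwrite("pics/s9.png",cv2.resize(camera("scene")[60:300,140:460,::-1],None,fx=2.5,fy=2.5))
E
```

```text
time: 11.67
position: [0.4951, 0.0616, 0.0737]
tool_rot: [0.447, 0.538, -0.459, 0.548]
ft_force: [0.1, -1.4, 3.2]
grip_width: 0.0456
t 11.67 block xy 0.4981934183481188 -0.027076151609069912 z 0.07368855946801721 yaw 10.329390934712476 tilt [-0.9998 -0.0028  0.0213] F [ 0.1335 -1.3663  3.2388] w 0.04557397883218634 q6 -0.23921972105260164
```

View pics/s9.png

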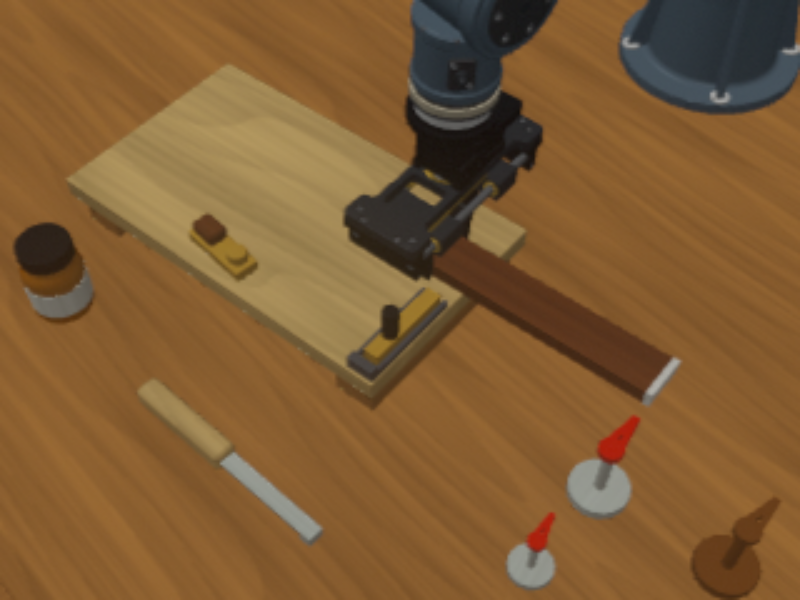

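The bolt is still open, the blank lies level and is held, its end is at the pointer, and the plane, jar and chisel haven't moved. Handing in.

```bash
python3 -c "
from rig import robot
print(robot.hand_in())"; python3 st.py
```

```text
the job is handed in; nothing more can be done
None
the job is handed in; nothing more can be done
```

I slid the bolt fully open, slid the blank out until its end was level with the red pointer, and handed the job in at about 11.7 s with the gripper still holding the blank at 40 N.

- **Bolt:** I pushed it by the knob until it stopped against about 10 N, well above its 2 N friction. The pictures show the bar against its end block. It moved about 59 mm rather than 70 mm, because it looked roughly 11–13 mm open at the start.
- **Blank:** I gripped it across its width near the tail and slid it about 227 mm outward. At the last measurement the end was 0.5 mm short of the pointer in the top view and 0.1 mm past it in the scene view. A final 0.5 mm nudge moved it only about 0.1 mm, and I did not re-measure after that.
- **Flatness and hold:** Tool height stayed steady at 73.5–73.7 mm through the slide, with about 3 N upward on the tool at the end. The tool pitched about 0.4° during the slide, nearly all of it at the start while the blank was still fully supported. I took this as the pads giving rather than the blank tipping.
- **Tool tilt:** Pushing on the end stop tilted the tool about 3°. I levelled it before gripping by pressing the open fingers on the block top with up to about 20 N.
- **Bystanders:** The plane, jar and chisel look unmoved in the last picture.

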